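# Lower the sample screen and lock it with the bayonet bolt

### The arm

A 6-joint arm with a two-finger parallel gripper is mounted at the origin on the work surface; the furniture and walls round the work are solid. World frame = base frame: x ahead of the robot, y to its left, z up, the work surface at z = 0. Lengths are in mm, angles in rad, forces in N, time in s.
With the tool pointing down it reaches from about 400 to 925 mm from the base axis. Payload 12.5 kg.
Tool frame: the origin (TCP) lies at the very end of the fingers, on their centre line; the grasp point (between the pads) lies env.grip_point_offset behind it (env.grip_point_offset is the distance from the TCP to the grasp point, in mm); y points along the fingers, z is the direction in which the jaws open and shut, and the axes are right-handed (so a half turn about y gives the same grasp; the last joint's range is limited). The gripper opens to 95 mm and grips with 3 to 60 N. Pads are 20 mm wide; open, the fingers measure 119 mm over their backs; the gripper's body (75 mm by 180 mm) begins 59 mm behind the grasp point.
Start: joints at [-1.361, 0.491, 1.559, -0, 1.092, -0.106], TCP at [194.134, -594.103, 214.661] pointing down, gripper open.
Joint ranges: [-3.1, 3.1], [-0.84, 2.19], [0.05, 2.79], [-1.13, 4.28], [0.06, 2.93], [-2.69, 2.69]. Speed limits (rad/s): [2.22, 2.22, 2.79, 3.14, 3.14, 3.14].

### API

Orientations are given as [roll, pitch, yaw] about the fixed x, y, z axes, in that order (R = Rz(yaw) Ry(pitch) Rx(roll)).
In Python, from cell import readout, read_camera, env, nets gives the robot as it stands.
- The arm moves only by the tool apply_moves, never from a script. Its argument "increments" is a list of rows, each a list of 3 entries, a list of its own where there are three numbers: the shift along the tool's x, y, z in cm, then the turn, a rotation vector about the tool's x, y, z in degrees, then the finger opening in cm, from 0 to 9.51. A call has exactly 5 rows; each row shifts and turns the pose as measured when the row begins, along the tool's axes as they then stand; what a row does not reach is not made up. A row lasts 1/8 s, in which the tool goes at most 62.5 mm and 10.7 degrees, less where a joint would pass 70% of its speed; a pose out of reach is approached as far as the arm can. A call with a gripper value outside its range is refused whole. The fingers move at their own pace and stop on an object; the grip force is fixed at half the most. Time passes only in rows, so rows that do not move let the fingers close, or fill a call up. It gives the time, the measured TCP pose, the force and the opening at its end, in the units of the state.
- readout.state(): the state, without advancing time (a new reading comes with each control period).
- read_camera(name): name is "side" or "top" or "wrist"; returns a dict with "img" (384x512x3 uint8, red, green, blue), "vfov" (degrees; the focal length in pixels is half the picture's height over the tangent of half this angle, whatever the lens; pixels are square), "cx", "cy" (the principal point, pixels), "distortion" ([k1, k2, p1, p2, k3] as OpenCV has them; the pictures are not rectified), "rvec" (rotation vector, rad) and "tvec" (3), from world to camera coordinates, as OpenCV has them; the wrist camera has in their place "mount" (4x4, takes a point from camera to tool coordinates, whose origin is the TCP and whose axes are the tool frame's). Camera axes: x right, y down, z forward; pixel columns grow to the right and rows downward; lengths in mm; the calibration is good to about 2 mm. A picture is of the moment at which its call begins: read the wrist's pose just before it. There is no depth.
- env.job_done(): hands the job in, once; it reports no verdict.
Trained networks look in a picture, given as the dict that the camera call returned (one of the last four; its "shot" number tells which), for a name from the list of things; names that differ only in an ending like _2 or _b are one class to them, and where a whole thing is asked for, a point or a joint stands for the part that bears it (a point fixed in the world has none). Each returns a list of dicts, best first, with "confidence" (0 to 1); they miss things now and then, are a little off and sometimes report something else, mostly with a low value. They report only what shows in the picture. A call takes as long as a camera call.
- nets.look_for(picture, thing): "point" ([x, y, z] in mm, in the coordinates of the camera as it stood for that picture, good to about 4 mm: the middle of the surface that is visible of it).
- nets.mark_of(picture, thing): "point" ([x, y, z] in mm, in the coordinates of the camera as it stood for that picture, good to about 4 mm: a listed point, or the origin of a listed thing).
The state is a dict: "t": time; "joints": joint angles; "qvel": joint speeds; "tau": joint torques, N m; "eef_pos": TCP position; "tcp_rot": TCP orientation; "ft_force": force on the tool from outside, world axes, zero at the start; "moment": the same for the moment, N m; "opening": opening from 0.0 (shut) to 1.0 (fully open).
Only numpy, scipy, OpenCV 4.12 (cv2) and the standard library are available. Lean on these libraries where they do the work, as an engineer would, in place of code of your own. Each camera call takes 0.05 s, during which the arm holds its last target. There are 200 camera calls.

### The job

Get the small sample-printing unit ready for the squeegee: press its hinged screen down by the wooden frame until it lies flat, push the red-knobbed lock bolt along its slot until it is fully home in the frame, then push the knob over sideways to the end of the side notch so that the bolt cannot slip back. Only push, with the fingertips or the outside of the fingers: do not take the knob between the fingers and do not lift the screen. Keep off the stretched mesh and leave everything else on the bench alone.

Things in the scene. Friction and masses are not known exactly. Their poses are not given: they have to be found in the camera images.
- print_base: Sample-printing unit: grey board 360 x 190 mm on rubber feet, its top 18 mm above the worktop; immovable, at a varying place and yaw. Origin: centre of its underside, at worktop height. x runs along the board from the lock bolt (end nearer the robot) to the hinge (far end), y to the left, z up
- slot_corner (a point): Corner of the L-shaped slot: point on the bolt's axis (36 mm above the worktop) at x = -105 mm of print_base. The steel barrel (26 mm across, collar tops 52 mm above the worktop) lies along x from -165 to -75 mm, y = 0. Its slot runs 40 mm along +x, then turns into a side notch round the barrel to the right (-y). Axes as print_base
- hole_mouth (a point): Mouth of the 16 mm hole in the steel-plated middle of the screen's front bar as it lies with the screen down (fixed to print_base, x = -57 mm, 36 mm above the worktop). It takes the bolt's 12 mm round nose. The bolt enters only with the screen down; pushed out too early it stands in the screen's way
- sample_screen (a joint): Hinge of the screen, rad: 0 = flat, hard stop; grows as the robot-side end rises; starts 0.14 to 0.30. Stiff: stays where left; 2 to 6 N on the front bar press it down. Pin along y at x = 158 mm, 36 mm above the worktop. Wooden frame 200 mm (x) by 170 mm (y), bars 28 mm wide and thick; when flat it spans x = -55 to 145 mm of print_base, top 50 mm above the worktop
- front_bar (a point): Middle of the top face of the screen's front wooden bar (the bar nearest the robot; 170 mm long in y, 28 mm wide), moving with the screen. The place to press
- mesh: Stretched green mesh with light round patches inside the frame, 146 x 116 mm, at the underside of the screen; origin at its centre. It must not be touched (any contact of the fingers or arm over 2 N fails)
- lock_bolt (a joint): Travel of the lock bolt along +x of print_base, 0 to 0.040 m: 0 drawn back, 0.040 home in the frame; starts 0 to 6 mm. It resists with about 2.5 N and stays where it is left. Only when it is pushed over about 37 mm does the knob's 8 mm pin meet the side notch (some 2.5 mm play); before that the slot keeps the knob upright
- lock_knob (a joint): Swing of the knob about the bolt's axis: 0 = straight up, grows to the right (-y of print_base), 1.10 rad = end of the side notch. Turns easily (about 1 N at the ball) and stays where it is left
- knob_ball (a point): Centre of the red ball knob, 24 mm across, 48 mm from the bolt's axis (84 mm above the worktop while upright, about 58 mm when fully over, then 43 mm to the right of the axis). With the bolt drawn back it stands at x = -145 mm of print_base, home at x = -105 mm
- ink_pot_green: loose small green ink pot with white lid, 68 mm across, 50 mm tall; origin at the centre of its underside. Bystander: leave alone
- ink_pot_red: loose small light red ink pot with white lid, 68 mm across, 50 mm tall; origin at the centre of its underside. Bystander: leave alone
- ink_pot_yellow: loose small pale yellow ink pot with white lid, 68 mm across, 50 mm tall; origin at the centre of its underside. Bystander: leave alone
- red_squeegee: loose flat red squeegee card, 179 x 64 x 8 mm; origin at the centre of its underside. Bystander: leave alone
- marker_blue: loose white marker with blue cap, lying, 128 mm long, 18 mm thick; origin at the centre of its underside. Bystander: leave alone

How it is judged:
By the outcome, as a careful person would: the job done as asked, in the order asked, and still so for the second after the job is handed in, with the robot touching nothing.
It also fails if it takes over 45 s, if anything falls off the work surface, if the arm or the gripper's body presses on something with over 40 N, if the wrist force passes 120 N, or if a joint passes its speed limit or range.

## Working session

There is one attempt and no reset: what is moved stays moved. The work goes in short steps, Python scripts to look and compute and a tool call to move; the robot and the scene stay as the last step left them, time stands still between calls to the robot, and variables do not carry over. Pictures are saved under pics/ and viewed, about 8 in all and at most 12, crops included, and the job is handed in when it is done.

Besides the shell and the picture viewer there is one more tool, called after "Emit:" as name(argument=value, ...) on one line, values as JSON. apply_moves: Moves the arm, as the interface text tells. Its arguments: {"type":"object","properties":{"increments":{"type":"array"}},"required":["increments"]}

```bash
ls; mkdir -p pics; cat > h.py <<'E'
import numpy as np, cv2
from cell import readout, read_camera, env, nets
from scipy.spatial.transform import Rotation as R
def c2w(pic,p,st=None):
    p=np.array(p,float)
    if 'mount' in pic:
        st=st or readout.state(); q=(np.array(pic['mount'])@np.r_[p,1])[:3]
        return R.from_euler('xyz',st['tcp_rot']).as_matrix()@q+np.array(st['eef_pos'])
    M=cv2.Rodrigues(np.array(pic['rvec'],float))[0]
    return M.T@(p-np.array(pic['tvec']).ravel())
def save(pic,n): cv2.imwrite('pics/'+n,pic['img'][:,:,::-1])
def K(pic):
    f=192/np.tan(np.radians(pic['vfov'])/2); return np.array([[f,0,pic['cx']],[0,f,pic['cy']],[0,0,1]])
def proj(pic,P):
    return cv2.projectPoints(np.array(P,float).reshape(-1,1,3),np.array(pic['rvec'],float),np.array(pic['tvec'],float),K(pic),np.array(pic['distortion'],float))[0].reshape(-1,2)
E
python3 - <<'E'
from h import *
s=readout.state(); print(s['eef_pos'],s['tcp_rot'],s['opening'],env.grip_point_offset,s['t'])
print(R.from_euler('xyz',s['tcp_rot']).as_matrix().round(3))
for c in ('top','side'):
    p=read_camera(c); save(p,c+'0.png')
    for n in ['print_base','slot_corner','hole_mouth','front_bar','mesh','knob_ball','ink_pot_green','ink_pot_red','ink_pot_yellow','red_squeegee','marker_blue']:
        r=nets.mark_of(p,n)
        print(c,n,[(c2w(p,q['point']).round(0).tolist(),round(q['confidence'],2)) for q in r[:2]])
E
```

```text
pics
[ 194.06541374 -593.82272889  214.04468312] [-1.57196731e+00  1.08082676e-04 -2.82579078e+00] 0.9987309512974643 18.8 0.0
[[-0.951 -0.     0.311]
 [-0.311  0.001 -0.951]
 [-0.    -1.    -0.001]]
top print_base [([588.0, -60.0, 3.0], 0.71), ([292.0, 381.0, -1.0], 0.37)]
top slot_corner [([483.0, -49.0, 35.0], 0.91)]
top hole_mouth [([529.0, -50.0, 34.0], 0.93)]
top front_bar [([557.0, -51.0, 90.0], 0.95)]
top mesh [([634.0, -68.0, 47.0], 0.58)]
top knob_ball [([439.0, -46.0, 82.0], 0.54)]
top ink_pot_green [([471.0, 234.0, 2.0], 0.92), ([528.0, -54.0, 33.0], 0.6)]
top ink_pot_red [([511.0, 369.0, 1.0], 0.69), ([557.0, -53.0, 90.0], 0.25)]
top ink_pot_yellow [([404.0, 298.0, 2.0], 0.92)]
top red_squeegee [([290.0, 381.0, 2.0], 0.56)]
top marker_blue [([331.0, 274.0, 7.0], 0.78)]
side print_base [([585.0, -60.0, -2.0], 0.65)]
side slot_corner []
side hole_mouth [([533.0, -50.0, 37.0], 0.68)]
side front_bar [([552.0, -53.0, 95.0], 0.96), ([443.0, -44.0, 86.0], 0.37)]
side mesh [([631.0, -60.0, 48.0], 0.91)]
side knob_ball [([440.0, -47.0, 83.0], 0.67)]
side ink_pot_green [([472.0, 236.0, 2.0], 0.88), ([585.0, -60.0, -2.0], 0.34)]
side ink_pot_red [([512.0, 374.0, 4.0], 0.76)]
side ink_pot_yellow [([404.0, 298.0, -1.0], 0.97)]
side red_squeegee [([286.0, 381.0, 1.0], 0.87), ([472.0, 236.0, 2.0], 0.42)]
side marker_blue [([287.0, 382.0, -1.0], 0.56), ([334.0, 274.0, 2.0], 0.47)]
```

```bash
cat >> h.py <<'E'
B=np.array([586.5,-60.,0]); YAW=-0.085
def bw(p): return R.from_euler('z',YAW).apply(np.array(p,float))+B
E
python3 - <<'E'
from h import *
ims=[]
for c in ('top','side'):
    p=read_camera(c); im=p['img'][:,:,::-1].copy()
    b=proj(p,bw([[-180,-95,18],[180,-95,18],[180,95,18],[-180,95,18]]))
    cv2.polylines(im,[b.round().astype(int)],True,(255,0,255),1)
    for q in proj(p,bw([[-165,0,36],[-75,0,36],[-145,0,84],[158,85,36],[158,-85,36]])): cv2.circle(im,tuple(q.round().astype(int).tolist()),2,(255,255,0),-1)
    u,v=b.min(0).astype(int)-40; U,V=b.max(0).astype(int)+40
    u,v=max(u,0),max(v,0); cr=im[v:V,u:U]; print(c,u,v,cr.shape,b.round())
    cr=cv2.resize(cr,None,fx=2,fy=2)
    cv2.imwrite(f'pics/ov_{c}.png',cr[:600,:800])
E
```

```text
top 248 66 (214, 155, 3) [[358. 241.]
 [364. 112.]
 [297. 106.]
 [288. 235.]]
side 148 199 (173, 253, 3) [[189. 305.]
 [361. 333.]
 [362. 260.]
 [212. 239.]]
```

View pics/ov_top.png

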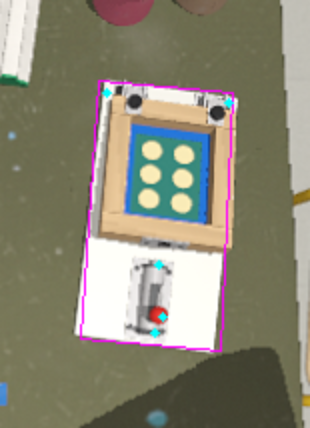

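View pics/ov_side.png

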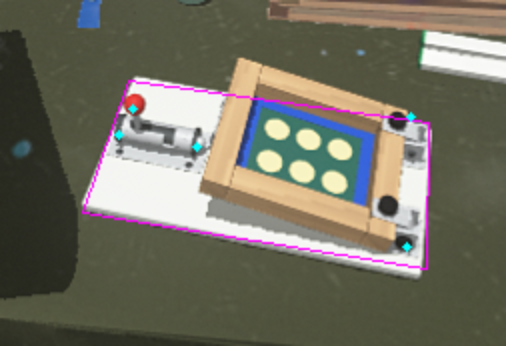

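The overlay roughly fits: the board is yawed about -0.085, the screen is up about 0.2 rad, and the knob is upright at the near end. The bench around it is clear. I'll turn the tool square to the board and close the fingers first.

Emit:
apply_moves(increments=[[[0,0,0],[0,7.7,0],0],[[0,0,0],[0,7.7,0],0],[[0,0,0],[0,7.6,0],0],[[-3,0,-5],[0,0,0],0],[[-3,0,-5],[0,0,0],0]])

```text
t: 1.92
eef_pos: [263.2, -500.8, 213.8]
tcp_rot: [-1.57, 0.0, 3.037]
ft_force: [0.9, -0.1, -0.5]
opening: 0.526
```

```bash
cat >> h.py <<'E'
def loc(p): return R.from_euler('z',-YAW).apply(np.array(p,float)-B)
def go(l):
    s=readout.state(); M=R.from_euler('xyz',s['tcp_rot']).as_matrix()
    want=np.column_stack([bw([-1,0,0])-B,[0,0,-1],bw([0,-1,0])-B])
    print('t',s['t'],'local',loc(s['eef_pos']).round(1),'F',np.round(s['ft_force'],1),'op',round(s['opening'],2))
    print('delta tool cm',(M.T@(bw(l)-s['eef_pos'])/10).round(2),'rot deg',np.degrees(R.from_matrix(M.T@want).as_rotvec()).round(1))
E
python3 -c "
from h import *
go([-150,0,260])"
```

```text
t 1.925 local [-284.7 -466.7  213.8] F [ 0.9 -0.1 -0.5] op 0.53
delta tool cm [-12.58  -4.64 -46.92] rot deg [-0.  -1.1 -0. ]
```

Emit:
apply_moves(increments=[[[-1.5,-0.9,-5.5],[0,-1.1,0],0],[[-1.5,-0.9,-5.5],[0,0,0],0],[[-1.5,-0.9,-5.5],[0,0,0],0],[[-1.5,-0.9,-5.5],[0,0,0],0],[[-1.5,-0.9,-5.5],[0,0,0],0]])

```text
t: 2.55
eef_pos: [364.8, -225.2, 259.8]
tcp_rot: [-1.57, 0.001, 3.056]
ft_force: [0.8, -0.6, 0.8]
opening: 0.029
```

Emit:
apply_moves(increments=[[[-1.2,0,-5],[0,0,0],0],[[-1.2,0,-5],[0,0,0],0],[[-1.2,0,-5],[0,0,0],0],[[-1.2,0,-4],[0,0,0],0],[[0,0,0],[0,0,0],0]])

```text
t: 3.18
eef_pos: [430.8, -31.0, 261.7]
tcp_rot: [-1.569, 0.006, 3.06]
ft_force: [-0.5, -0.7, 0.6]
opening: 0.005
```

```bash
python3 - <<'E'
from h import *
s=readout.state(); p=read_camera('wrist'); im=p['img'][:,:,::-1].copy()
go([-36,0,130])
M=np.eye(4); M[:3,:3]=R.from_euler('xyz',s['tcp_rot']).as_matrix(); M[:3,3]=s['eef_pos']
W=np.linalg.inv(M@np.array(p['mount'])); p['rvec']=cv2.Rodrigues(W[:3,:3])[0]; p['tvec']=W[:3,3]
for n in ['print_base','slot_corner','hole_mouth','front_bar','mesh','knob_ball']:
    r=nets.mark_of(p,n)
    print(n,[(loc(c2w(p,q['point'],s) if 0 else (M@np.array(p['mount'])@np.r_[q['point'],1])[:3]).round(1).tolist(),round(q['confidence'],2)) for q in r[:1]])
b=proj(p,bw([[-180,-95,18],[180,-95,18],[180,95,18],[-180,95,18]]))
print(b.round())
for q in proj(p,bw([[-180,-95,18],[-180,95,18],[-165,0,36],[-75,0,36],[-145,0,84],[158,85,36],[158,-85,36]])): cv2.circle(im,tuple(q.round().astype(int).tolist()),3,(255,255,0),-1)
cv2.imwrite('pics/w1.png',im)
E
```

```text
t 3.225 local [-157.8   14.6  261.7] F [-0.5 -0.4 -0.1] op 0.0
delta tool cm [-12.1   13.24   1.47] rot deg [-0.1  0.2 -0.3]
print_base [([0.2, 0.9, 1.4], 0.76)]
slot_corner [([-102.0, 7.8, 35.6], 0.93)]
hole_mouth [([-56.9, 3.5, 34.7], 0.72)]
front_bar [([-35.3, 2.1, 94.5], 0.82)]
mesh [([45.5, 2.0, 49.4], 0.8)]
knob_ball [([-140.4, 7.4, 83.2], 0.68)]
[[320. 180.]
 [338. -91.]
 [191. -93.]
 [202. 179.]]
```

View pics/w1.png

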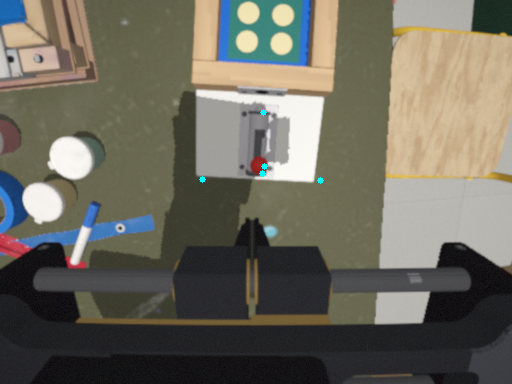

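The wrist view shows the near board corners at (196,178) and (316,182). My prediction was (202,179) and (320,180), so I need about -0.03 rad more yaw and +2.5 mm in y.

```bash
sed -i 's/B=np.array.*/B=np.array([586.5,-57.5,0]); YAW=-0.115/' h.py; python3 -c "
from h import *
go([-37,0,120])"
```

```text
t 3.525 local [-158.     5.5  261.6] F [-0.2 -0.  -0.9] op 0.01
delta tool cm [-12.    14.23   0.87] rot deg [-0.1  1.6 -0.3]
```

Emit:
apply_moves(increments=[[[-4.1,1,0.2],[0,1.6,0],0],[[-4,3,0.2],[0,0,0],0],[[-4,4,0.2],[0,0,0],0],[[0,4,0],[0,0,0],0],[[0,1.5,0],[0,0,0],0]])

```text
t: 4.15
eef_pos: [555.1, -58.3, 125.4]
tcp_rot: [-1.568, 0.011, 3.02]
ft_force: [-0.0, -0.5, 0.3]
opening: 0.006
```

```bash
python3 - <<'E'
from h import *
go([-37,0,95])
p=read_camera('side'); cv2.imwrite('pics/s2.png',cv2.resize(p['img'][150:350,130:390,::-1],None,fx=3,fy=3))
q=proj(p,[readout.state()['eef_pos']])[0]; print((q-[130,150])*3)
E
```

```text
t 4.15 local [-31.1  -4.3 125.4] F [-0.  -0.5  0.3] op 0.01
delta tool cm [ 0.63  3.03 -0.44] rot deg [-0.2 -0.4 -0.6]
[406.9740238  295.84715304]
```

View pics/s2.png

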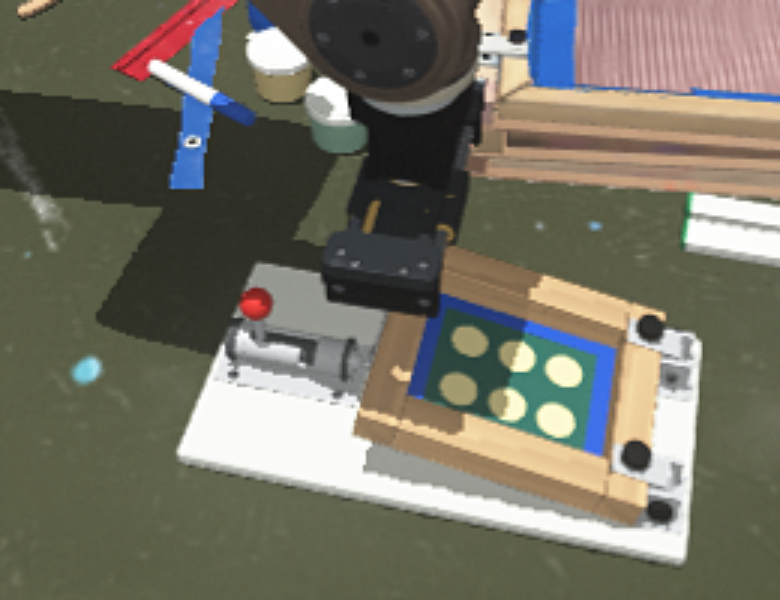

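The fingers are above the front bar (TCP at about (407,296)), close to its inner edge. I'll shift 7 mm towards the robot and press down.

Emit:
apply_moves(increments=[[[0.7,0,-0.4],[0,0,-0.6],0],[[0,1.5,0],[0,0,0],0],[[0,1,0],[0,0,0],0],[[0.1,0.7,0],[0,0,0],0],[[0,0.5,0],[0,0,0],0]])

```text
t: 4.82
eef_pos: [547.8, -53.6, 89.4]
tcp_rot: [-1.568, 0.005, 3.019]
ft_force: [-2.4, 0.3, 2.9]
opening: 0.007
```

```bash
python3 -c "
from h import *
go([-42,0,60])"
```

```text
t 4.825 local [-38.9  -0.5  89.4] F [-2.4  0.3  2.9] op 0.01
delta tool cm [ 0.32  2.94 -0.06] rot deg [-0.2 -0.4 -0.3]
```

In contact (2.9 N) and pressing on.

Emit:
apply_moves(increments=[[[0.1,0.8,0],[0,0,0],0],[[0.1,0.8,0],[0,0,0],0],[[0.1,0.8,0],[0,0,0],0],[[0.1,0.6,0],[0,0,0],0],[[0,0.5,0],[0,0,0],0]])

```text
t: 5.45
eef_pos: [543.5, -53.1, 52.0]
tcp_rot: [-1.568, 0.004, 3.019]
ft_force: [-1.6, 1.0, 1.3]
opening: 0.007
```

```bash
python3 -c "
from h import *
go([-43,0,50])"
```

```text
t 5.45 local [-43.3  -0.5  52. ] F [-1.6  1.   1.3] op 0.01
delta tool cm [-0.02  0.2  -0.05] rot deg [-0.2 -0.4 -0.2]
```

Emit:
apply_moves(increments=[[[0,0.2,0],[0,0,0],0],[[0,0.2,0],[0,0,0],0],[[0,0.2,0],[0,0,0],0],[[0,0.2,0],[0,0,0],0],[[0,0.2,0],[0,0,0],0]])

```text
t: 6.08
eef_pos: [543.5, -53.1, 50.0]
tcp_rot: [-1.567, 0.008, 3.02]
ft_force: [-9.5, 1.6, 29.5]
opening: 0.006
```

Hard stop reached at z = 50 with 29 N. Next I lift off, go behind the knob, and take a closer look.

Emit:
apply_moves(increments=[[[0,-3,0],[0,0,0],0],[[0,-4.5,0],[0,0,0],0],[[5,-1,0],[0,0,0],0],[[5,0,0],[0,0,0],0],[[4.5,0,0],[0,0,0],0]])

```text
t: 6.7
eef_pos: [399.2, -35.5, 136.6]
tcp_rot: [-1.566, 0.016, 3.02]
ft_force: [0.4, -0.7, 1.0]
opening: 0.008
```

```bash
python3 - <<'E'
from h import *
go([-180,0,68])
s=readout.state(); p=read_camera('wrist'); im=p['img'][:,:,::-1].copy()
M=np.eye(4); M[:3,:3]=R.from_euler('xyz',s['tcp_rot']).as_matrix(); M[:3,3]=s['eef_pos']
T=M@np.array(p['mount'])
for n in ['print_base','slot_corner','hole_mouth','front_bar','knob_ball']:
    r=nets.mark_of(p,n)
    print(n,[(loc((T@np.r_[q['point'],1])[:3]).round(1).tolist(),round(q['confidence'],2)) for q in r[:1]])
W=np.linalg.inv(T); p['rvec']=cv2.Rodrigues(W[:3,:3])[0]; p['tvec']=W[:3,3]
for q in proj(p,bw([[-180,-95,18],[-180,95,18],[-75,0,52],[-140,0,84],[-55,-85,50],[-55,85,50]])): cv2.circle(im,tuple(q.round().astype(int).tolist()),3,(255,255,0),-1)
cv2.imwrite('pics/w3.png',im)
E
```

```text
t 6.7 local [-188.6    0.3  136.6] F [ 0.4 -0.7  1. ] op 0.01
delta tool cm [-0.75  6.87 -0.  ] rot deg [-0.3 -0.4 -0.9]
print_base [([-0.7, 2.3, 2.8], 0.94)]
slot_corner [([-105.4, 0.8, 35.3], 0.86)]
hole_mouth [([-56.7, -1.0, 38.0], 0.57)]
front_bar [([-41.6, -1.2, 56.1], 0.57)]
knob_ball [([-138.6, 0.3, 81.3], 0.81)]
```

View pics/w3.png

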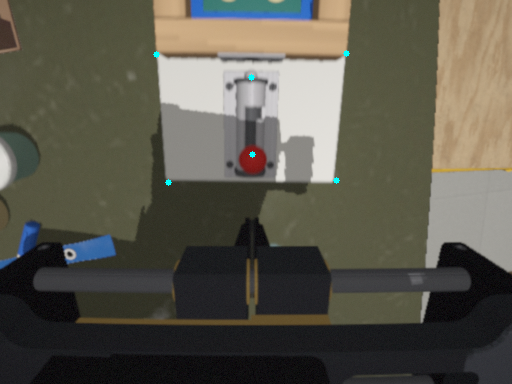

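The overlay now fits to a millimetre or two: frame front edge at (157–346,54), knob at (253,158). The screen lies flat. Next, down behind the knob.

Emit:
apply_moves(increments=[[[0,3,0],[0,-0.4,-0.9],0],[[0,2.5,0],[0,0,0],0],[[0,1.2,0],[0,0,0],0],[[-0.8,0,0],[0,0,0],0],[[-1,0,0],[0,0,0],0]])

```text
t: 7.62
eef_pos: [425.7, -39.5, 67.1]
tcp_rot: [-1.566, 0.002, 3.027]
ft_force: [-3.6, 0.7, 2.4]
opening: 0.003
```

```bash
python3 -c "
from h import *
go([-127,0,70])"
```

```text
t 7.625 local [-161.8   -0.6   67.1] F [-3.6  0.7  2.4] op 0.0
delta tool cm [-3.48 -0.28 -0.05] rot deg [-0.3  0.  -0.1]
```

In contact. Pushing the bolt along.

Emit:
apply_moves(increments=[[[-0.8,0,0],[0,0,0],0],[[-0.8,0,0],[0,0,0],0],[[-0.8,0,0],[0,0,0],0],[[-0.6,0,0],[0,0,0],0],[[-0.4,0,0],[0,0,0],0]])

```text
t: 8.25
eef_pos: [460.4, -43.3, 67.6]
tcp_rot: [-1.566, -0.003, 3.028]
ft_force: [-16.7, 0.9, 8.2]
opening: 0.008
```

```bash
python3 -c "
from h import *
go([-127,0,70])"
```

```text
t 8.25 local [-126.9   -0.4   67.6] F [-16.7   0.9   8.2] op 0.01
delta tool cm [ 0.01 -0.24 -0.03] rot deg [-0.3  0.1  0.1]
```

Emit:
apply_moves(increments=[[[-0.2,0,0],[0,0,0],0],[[-0.2,0,0],[0,0,0],0],[[-0.2,0,0],[0,0,0],0],[[0.5,0,0],[0,0,0],0],[[0.8,0,0],[0,0,0],0]])

```text
t: 8.88
eef_pos: [448.1, -41.3, 68.3]
tcp_rot: [-1.567, -0.014, 3.028]
ft_force: [0.3, -0.8, 0.6]
opening: 0.005
```

```bash
python3 - <<'E'
from h import *
go([-130,35,70])
s=readout.state(); p=read_camera('wrist')
M=np.eye(4); M[:3,:3]=R.from_euler('xyz',s['tcp_rot']).as_matrix(); M[:3,3]=s['eef_pos']
T=M@np.array(p['mount'])
for n in ['hole_mouth','front_bar','knob_ball']:
    r=nets.mark_of(p,n)
    print(n,[(loc((T@np.r_[q['point'],1])[:3]).round(1).tolist(),round(q['confidence'],2)) for q in r[:1]])
save(p,'w4.png')
E
```

```text
t 8.875 local [-139.3    0.2   68.3] F [ 0.3 -0.8  0.6] op 0.01
delta tool cm [-0.94 -0.19 -3.47] rot deg [-0.2  0.1  0.8]
hole_mouth [([-55.8, 0.3, 39.6], 0.74)]
front_bar [([-40.5, -1.6, 54.1], 0.82)]
knob_ball [([-102.4, 0.6, 84.0], 0.68)]
```

View pics/w4.png

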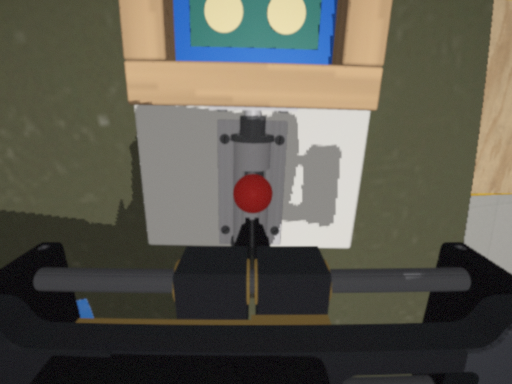

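The bolt is home: the knob at (253,193) measures x ≈ -103, and the nose is in the front bar at (252,112). Now round to the knob's left side.

Emit:
apply_moves(increments=[[[0.2,0,-2.5],[0,0,0.8],0],[[0,0,-2],[0,0,0],0],[[-1.8,0,0],[0,0,0],0],[[-1.8,0,0],[0,0,0],0],[[0,0,0],[0,0,0],0]])

```text
t: 9.7
eef_pos: [489.8, 0.7, 68.4]
tcp_rot: [-1.567, 0.003, 3.028]
ft_force: [-0.2, 1.0, -0.0]
opening: 0.009
```

```bash
python3 -c "
from h import *
go([-105,24,70])"
```

```text
t 9.7 local [-102.7   46.7   68.4] F [-0.2  1.  -0. ] op 0.01
delta tool cm [ 0.23 -0.15  2.27] rot deg [-0.2  0.1 -0.2]
```

Emit:
apply_moves(increments=[[[0.2,-0.1,1.2],[0,0,0],0],[[0,0,1],[0,0,0],0],[[0,0,0.8],[0,0,0],0],[[0,0,0.8],[0,0,0],0],[[0,0,0.8],[0,0,0],0]])

```text
t: 10.32
eef_pos: [480.3, -47.8, 69.7]
tcp_rot: [-1.567, 0.002, 3.027]
ft_force: [-0.2, 1.0, -0.7]
opening: 0.002
```

```bash
python3 -c "
from h import *
go([-105,-3,70])"
```

```text
t 10.325 local [-106.7   -2.5   69.7] F [-0.2  1.  -0.7] op 0.0
delta tool cm [-0.17 -0.03  0.05] rot deg [-0.2  0.  -0.1]
```

Emit:
apply_moves(increments=[[[-0.1,0,0.5],[0,0,0],0],[[0,0,-0.8],[0,0,0],0],[[0,-2,0],[0,0,0],0],[[0,-1.5,0],[0,0,0],0],[[0,0,0],[0,0,0],0]])

```text
t: 10.95
eef_pos: [481.6, -43.9, 105.1]
tcp_rot: [-1.567, 0.001, 3.027]
ft_force: [0.3, 0.4, 0.5]
opening: 0.005
```

```bash
python3 - <<'E'
from h import *
go([-105,-40,80])
s=readout.state(); p=read_camera('wrist')
M=np.eye(4); M[:3,:3]=R.from_euler('xyz',s['tcp_rot']).as_matrix(); M[:3,3]=s['eef_pos']
T=M@np.array(p['mount'])
r=nets.mark_of(p,'knob_ball'); print([(loc((T@np.r_[q['point'],1])[:3]).round(1).tolist(),round(q['confidence'],2)) for q in r[:1]])
p=read_camera('side')
r=nets.mark_of(p,'knob_ball'); print([(loc(c2w(p,q['point'])).round(1).tolist(),round(q['confidence'],2)) for q in r[:2]])
E
```

```text
t 10.95 local [-105.8    1.4  105.1] F [0.3 0.4 0.5] op 0.0
delta tool cm [-0.07  2.53  4.13] rot deg [-0.2  0.  -0.1]
[([-105.1, -23.3, 75.9], 0.73)]
[([-103.0, -30.3, 72.3], 0.67)]
```

The knob has swung to about 0.6–0.7 rad. Next I press it down from above.

Emit:
apply_moves(increments=[[[0,0,2.1],[0,0,0],0],[[0,0,2],[0,0,0],0],[[0,1.5,0],[0,0,0],0],[[0,0.8,0],[0,0,0],0],[[0,0.6,0],[0,0,0],0]])

```text
t: 11.78
eef_pos: [476.3, -89.1, 74.2]
tcp_rot: [-1.562, -0.001, 3.03]
ft_force: [-16.9, -40.3, 39.9]
opening: 0.001
```

Emit:
apply_moves(increments=[[[0,0.3,0],[0,0,0],0],[[0,0.3,0],[0,0,0],0],[[0,0.2,0],[0,0,0],0],[[0,0.2,0],[0,0,0],0],[[0,0.2,0],[0,0,0],0]])

```text
t: 12.4
eef_pos: [474.6, -98.5, 65.7]
tcp_rot: [-1.55, -0.001, 3.036]
ft_force: [-5.6, -11.5, 9.6]
opening: 0.004
```

```bash
python3 -c "
from h import *
go([-105,-40,69])"
```

```text
t 12.4 local [-106.5  -53.6   65.7] F [ -5.6 -11.5   9.6] op 0.0
delta tool cm [-0.16 -0.35 -1.35] rot deg [-1.2  0.5  0. ]
```

The sideways force means the tip slid off the ball's right flank. I'll lift off and look.

Emit:
apply_moves(increments=[[[0,-1,0.3],[0,0,0],0],[[0,-2.5,0],[0,0,0],0],[[0,-2.5,0],[0,0,0],0],[[4,0,0],[-1.2,0,0],0],[[3,0,0],[0,0,0],0]])

```text
t: 13.02
eef_pos: [404.6, -92.3, 127.6]
tcp_rot: [-1.572, -0.002, 3.037]
ft_force: [-0.0, -0.0, -0.1]
opening: 0.006
```

```bash
python3 - <<'E'
from h import *
go([-105,-20,110])
s=readout.state(); p=read_camera('wrist')
M=np.eye(4); M[:3,:3]=R.from_euler('xyz',s['tcp_rot']).as_matrix(); M[:3,3]=s['eef_pos']
T=M@np.array(p['mount'])
for n in ('knob_ball','front_bar'):
  r=nets.mark_of(p,n); print([(loc((T@np.r_[q['point'],1])[:3]).round(1).tolist(),round(q['confidence'],2)) for q in r[:1]])
save(p,'w5.png')
p=read_camera('side')
r=nets.mark_of(p,'knob_ball'); print([(loc(c2w(p,q['point'])).round(1).tolist(),round(q['confidence'],2)) for q in r[:2]])
E
```

```text
t 13.025 local [-176.7  -55.5  127.6] F [-0.  -0.  -0.1] op 0.01
delta tool cm [-7.21  1.75 -3.47] rot deg [0.1 0.6 0.1]
[]
[([-38.4, 1.0, 56.2], 0.94)]
[([45.8, 0.7, 25.0], 0.66), ([-106.1, -43.0, 61.0], 0.49)]
```

View pics/w5.png

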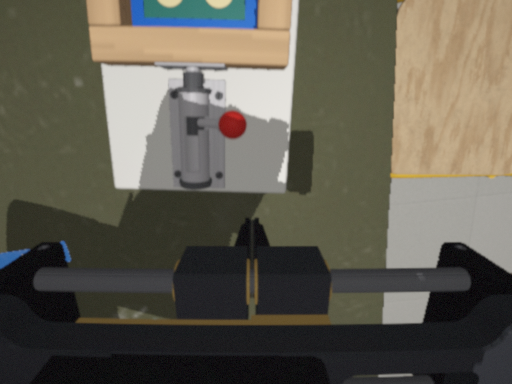

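The knob now lies over to the right, with its ball at (232,124). I'll work out the angle from the red centroid in both views.

```bash
python3 - <<'E'
from h import *
th=np.arange(.5,1.3,.05); 
P=bw(np.column_stack([0*th-105,-48*np.sin(th),36+48*np.cos(th)]))
for c in ('wrist','side','top'):
    s=readout.state(); p=read_camera(c)
    if c=='wrist':
        M=np.eye(4); M[:3,:3]=R.from_euler('xyz',s['tcp_rot']).as_matrix(); M[:3,3]=s['eef_pos']
        W=np.linalg.inv(M@np.array(p['mount'])); p['rvec']=cv2.Rodrigues(W[:3,:3])[0]; p['tvec']=W[:3,3]
    q=proj(p,P); i=p['img'].astype(int); m=(i[:,:,0]>90)&(i[:,:,1]<60)&(i[:,:,2]<60)
    v,u=np.nonzero(m); k=np.hypot(u-q[:,0].mean(),v-q[:,1].mean())<30
    ce=np.array([u[k].mean(),v[k].mean()]); d=np.linalg.norm(q-ce,axis=1); print(c,k.sum(),ce.round(1),'best',th[d.argmin()].round(2),d.min().round(1),q[[0,8,12]].round(1).tolist())
E
```

```text
wrist 559 [231.4 126.1] best 0.9 0.6 [[212.7, 127.4], [231.8, 126.6], [238.4, 126.1]]
side 86 [227.9 272.8] best 0.9 0.4 [[229.8, 264.0], [228.3, 273.0], [227.8, 277.2]]
top 51 [340.9 210.2] best 0.9 0.2 [[336.4, 209.1], [340.9, 210.1], [342.1, 210.5]]
```

All three views agree on about 0.90 rad. The slip and lift probably dragged it back a little, since the end is 1.10. I'll press again, gently, with the tip centred slightly left of the ball.

```bash
python3 -c "
from h import *
go([-105,-35,95])"
```

```text
t 13.425 local [-174.8  -55.7  127.2] F [-0.7  0.3  0. ] op 0.0
delta tool cm [-7.    3.21 -2.  ] rot deg [0.  0.6 0.1]
```

Emit:
apply_moves(increments=[[[-3.5,0,-1],[0,0.6,0],0],[[-3.4,0,-1],[0,0,0],0],[[0,1.5,0],[0,0,0],0],[[0,1.5,0],[0,0,0],0],[[0,0,0],[0,0,0],0]])

```text
t: 14.05
eef_pos: [479.3, -79.8, 94.2]
tcp_rot: [-1.572, -0.004, 3.027]
ft_force: [-0.3, 0.2, 0.3]
opening: 0.004
```

```bash
python3 -c "
from h import *
go([-105,-35,74])"
```

```text
t 14.05 local [-103.9  -34.4   94.2] F [-0.3  0.2  0.3] op 0.0
delta tool cm [0.1  2.02 0.06] rot deg [0.1 0.  0.2]
```

Emit:
apply_moves(increments=[[[0.1,0.8,0.05],[0,0,0],0],[[0,0.5,0],[0,0,0],0],[[0,0.3,0],[0,0,0],0],[[0,0.2,0],[0,0,0],0],[[0,0,0],[0,0,0],0]])

```text
t: 14.68
eef_pos: [477.7, -80.7, 75.8]
tcp_rot: [-1.571, -0.003, 3.027]
ft_force: [0.2, -0.6, 0.2]
opening: 0.006
```

```bash
python3 -c "
from h import *
go([-105,-35,70])"
```

```text
t 14.675 local [-105.4  -35.5   75.8] F [ 0.2 -0.6  0.2] op 0.01
delta tool cm [-0.05  0.58 -0.05] rot deg [0.  0.  0.2]
```

Emit:
apply_moves(increments=[[[0,0.2,0],[0,0,0],0],[[0,0.2,0],[0,0,0],0],[[0,0.15,0],[0,0,0],0],[[0,0.1,0],[0,0,0],0],[[0,0,0],[0,0,0],0]])

```text
t: 15.3
eef_pos: [478.1, -80.8, 69.4]
tcp_rot: [-1.571, -0.002, 3.027]
ft_force: [0.1, -1.2, 1.5]
opening: 0.005
```

```bash
python3 -c "
from h import *
go([-105,-36,70])"
```

```text
t 15.3 local [-105.   -35.6   69.4] F [ 0.1 -1.2  1.5] op 0.0
delta tool cm [-0.   -0.06  0.04] rot deg [0.  0.  0.1]
```

Emit:
apply_moves(increments=[[[0,0.15,0],[0,0,0],0],[[0,0.15,0],[0,0,0],0],[[0,0.1,0],[0,0,0],0],[[0,0,0],[0,0,0],0],[[0,0,0],[0,0,0],0]])

```text
t: 15.92
eef_pos: [478.2, -81.2, 68.9]
tcp_rot: [-1.57, 0.001, 3.027]
ft_force: [-0.9, -0.0, 5.4]
opening: 0.003
```

```bash
cat > th.py <<'E'
from h import *
go([-105,-36,70])
th=np.arange(.5,1.3,.02); 
P=bw(np.column_stack([0*th-105,-48*np.sin(th),36+48*np.cos(th)]))
for c in ('wrist','side','top'):
    s=readout.state(); p=read_camera(c)
    if c=='wrist':
        M=np.eye(4); M[:3,:3]=R.from_euler('xyz',s['tcp_rot']).as_matrix(); M[:3,3]=s['eef_pos']
        W=np.linalg.inv(M@np.array(p['mount'])); p['rvec']=cv2.Rodrigues(W[:3,:3])[0]; p['tvec']=W[:3,3]
    q=proj(p,P); i=p['img'].astype(int); m=(i[:,:,0]>90)&(i[:,:,1]<60)&(i[:,:,2]<60)
    v,u=np.nonzero(m); k=np.hypot(u-q[:,0].mean(),v-q[:,1].mean())<30
    ce=np.array([u[k].mean(),v[k].mean()]); d=np.linalg.norm(q-ce,axis=1); print(c,k.sum(),ce.round(1),'best',th[d.argmin()].round(2),d.min().round(1))
    save(p,f'th_{c}_{s["t"]:.2f}.png')
E
python3 th.py
```

```text
t 15.925 local [-104.8  -36.    68.9] F [-0.9 -0.   5.4] op 0.0
delta tool cm [ 0.02 -0.11  0.  ] rot deg [-0.  0. -0.]
wrist 336 [265.4 223.4] best 1.26 0.5
side 0 [nan nan] best 0.5 nan
top 0 [nan nan] best 0.5 nanth.py:12: RuntimeWarning: Mean of empty slice.
  ce=np.array([u[k].mean(),v[k].mean()]); d=np.linalg.norm(q-ce,axis=1); print(c,k.sum(),ce.round(1),'best',th[d.argmin()].round(2),d.min().round(1))
  ret = ret.dtype.type(ret / rcount)
```

Moved only 0.5 mm while the force rose to 5.4 N, so the stop is reached at z ≈ 69. One more firm nudge, then lift straight up and retreat.

Emit:
apply_moves(increments=[[[0,0.2,0],[0,0,0],0],[[0,0.2,0],[0,0,0],0],[[0,-1,0],[0,0,0],0],[[0,-3,0],[0,0,0],0],[[0,-5,0],[0,0,0],0]])

```text
t: 16.7
eef_pos: [476.9, -80.7, 156.8]
tcp_rot: [-1.571, -0.004, 3.028]
ft_force: [0.2, -0.3, 0.2]
opening: 0.007
```

Emit:
apply_moves(increments=[[[0,-5,2],[0,0,0],0],[[0,-3,5],[0,0,0],0],[[0,0,5],[0,0,0],0],[[0,0,5],[0,0,0],0],[[0,0,0],[0,0,0],0]])

```text
t: 17.32
eef_pos: [458.0, -253.7, 243.7]
tcp_rot: [-1.569, 0.002, 3.03]
ft_force: [0.2, 0.3, -0.0]
opening: 0.007
```

```bash
python3 th.py 2>/dev/null; ls pics; python3 - <<'E'
import cv2,glob
f=sorted(glob.glob('pics/th_side*'),key=lambda x:float(x.split('_')[-1][:-4]))[-1]
cv2.imwrite('pics/side_fin.png',cv2.resize(cv2.imread(f)[180:350,130:390],None,fx=3,fy=3,interpolation=cv2.INTER_CUBIC))
E
```

```text
t 17.325 local [-105.2 -209.7  243.7] F [ 0.2  0.3 -0. ] op 0.01
delta tool cm [ -0.04  17.33 -17.4 ] rot deg [-0.1  0.2 -0.1]
wrist 129 [130.7 172.1] best 1.1 1.3
side 22 [227.8 277.9] best 1.14 0.1
top 38 [341.9 210.7] best 1.08 0.3
ov_side.png
ov_top.png
s2.png
side0.png
th_side_15.97.png
th_side_17.38.png
th_top_16.02.png
th_top_17.43.png
th_wrist_15.93.png
th_wrist_17.32.png
top0.png
w1.png
w3.png
w4.png
w5.png
```

View pics/side_fin.png

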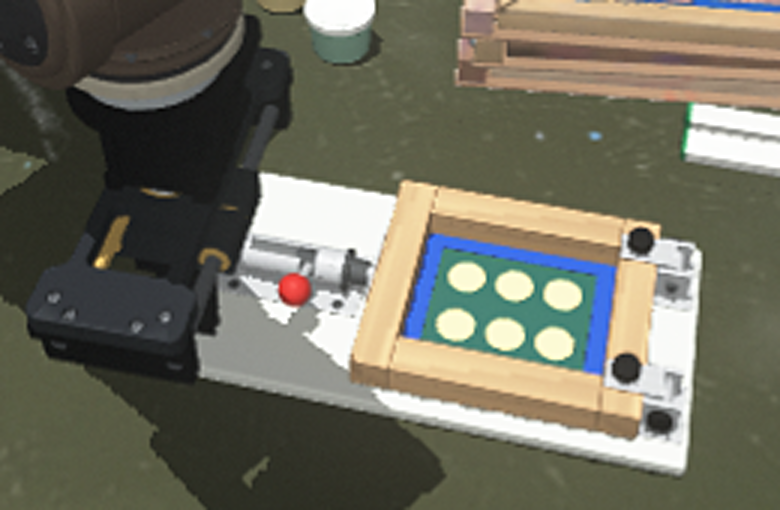

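The screen is flat, the bolt is in the frame, and the knob at (295,290) is fully over (1.08–1.14 rad in three views). The arm is clear, so I'm handing in.

```bash
python3 -c "
from h import *
print(env.job_done())"
```

```text
the job is handed in; nothing more can be done
None
```

The printing unit is ready for the squeegee, and I handed the job in at about 17.5 s of the 45 s allowed. I only pushed, with closed fingers, and I kept the fingertips on the front bar and the knob, off the mesh.

- **Screen:** I pressed the middle of the front bar down to its hard stop, at z = 50 mm with about 29 N. It lies flat in the later pictures.
- **Bolt:** I pushed the knob until it stopped at about 17 N, where the finger position matched the bolt being home at 40 mm. The camera put the knob at x ≈ -103 to -105 mm.
- **Knob:** It ended at 1.10, 1.14 and 1.08 rad in the wrist, side and top views, against 1.10 for the end of the notch.
- **Last look:** The arm was clear and the force read zero.

**What went wrong:** my first push from above slid off the right side of the ball, peaking at about 40 N on each of two axes at the fingertips. That is about 59 N in all, below the 120 N wrist limit. The knob was left at 0.90 rad, so I pressed it again from above until it met the stop at about 5 N, nudged once more and lifted straight off.

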